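# Stack the ink stone boxes in staggered courses

### The arm

A 7-joint arm with a two-finger parallel gripper is mounted at the origin on a cart in front of the work surface, level with it; the furniture and walls round the work are solid. World frame = base frame: x ahead of the robot, y to its left, z up, the work surface at z = 0. Lengths are in m, angles in rad, forces in N, time in s.
With the tool pointing down it reaches from about 0.4 to 0.9 m from the base axis. Payload 5.5 kg.
Tool frame: the origin (TCP) lies midway between the tips of the shut fingers; the grasp point (between the pads) lies 19 mm behind it; z points along the fingers, x is the direction in which the jaws open and shut, and the axes are right-handed (so a half turn about z gives the same grasp; the last joint's range is limited). The gripper opens to 92 mm and grips with 3 to 60 N. Pads are 19 mm wide; open, the fingers measure 130 mm over their backs; the gripper's body (75 mm by 190 mm) begins 47 mm behind the grasp point.
Start: joints at [1.419, 0.501, -0.427, 1.55, 0.221, 1.138, -0.21], TCP at [0.262, -0.595, 0.227] pointing down, gripper open.
Joint ranges: [-2.88, 2.88], [-0.31, 2.03], [-1.54, 1.56], [0.2, 2.42], [-1.41, 4.55], [0.19, 2.02], [-2.57, 2.57]. Speed limits (rad/s): [2.57, 2.57, 3.14, 3.14, 3.14, 3.14, 3.14].

### API

Orientations are given as a rotation vector (axis times angle).
In Python, from plant import bot gives the robot as it stands. The module is installed in compiled form; this text tells all that it offers.
- The arm moves only by the tool move_arm, never from a script. Its argument "moves" is one flat list of numbers, 7 for each row, row after row: the gripper command: -1 is shut, 1 is fully open, values between are in proportion, then the shift along the tool's x, y, z in m, then the turn, a rotation vector about the tool's x, y, z in degrees. In form: [gripper, x, y, z, wx, wy, wz, gripper, x, y, z, wx, wy, wz, ...]. A call has 1 to 12 rows; each row is the pose to reach, as a shift and turn from the pose measured when the call began, along the tool's axes at that moment; what a row does not reach only later rows make up. A row lasts 1/10 s, in which the tool goes at most 50 mm and 8.59 degrees, less where a joint would pass 70% of its speed; a pose out of reach is approached as far as the arm can. A call with a gripper value outside its range is refused whole. The fingers move at their own pace and stop on an object; "force" is the grip in N (left out, the last holds). Time passes only in rows, so rows that repeat a pose let the fingers close. It gives the time, the measured TCP pose, the force and the opening at its end, in the units of the state.
- bot.sense(): the state, without advancing time (a new reading comes with each control period).
- bot.capture(name): name is "side" or "top" or "wrist"; returns the picture (384x512x3 uint8, red, green, blue); there is no depth.
- bot.camera_params(name): a dict with "vfov" (degrees; the focal length in pixels is half the picture's height over the tangent of half this angle, whatever the lens; pixels are square), "cx", "cy" (the principal point, pixels), "D" ([k1, k2, p1, p2, k3] as OpenCV has them; the pictures are not rectified), "view" (4x4, takes a point from world to camera coordinates). Camera axes: x right, y up, looking along -z (the intrinsics and any distortion apply to the point x, -y, -z); pixel columns grow to the right and rows downward; lengths in m; the calibration is good to about 2 mm. A picture is of the moment at which its call begins: read the wrist's pose just before it. camera_params takes no time and is no camera call; for the wrist camera it gives the pose at the moment of the call.
- bot.finish_job(): hands the job in, once; it reports no verdict.
The state is a dict: "time": time; "joints": joint angles; "qvel": joint speeds; "effort": joint torques, N m; "ee_pos": TCP position; "ee_rot": TCP orientation; "wrist_force": force on the tool from outside, world axes, zero at the start; "moment": the same for the moment, N m; "grip_width": finger opening in m.
Only numpy, scipy, OpenCV 4.12 (cv2) and the standard library are available. Lean on these libraries where they do the work, as an engineer would, in place of code of your own. Each camera call takes 0.05 s, during which the arm holds its last target.

### The job

Put the boxed ink stones away in the stepped wooden rack in two staggered courses. First push the two boxes in the lane up to the end stop so that no gap is left; then lay the half-length wooden box flat on top of them at the end-stop end, its longer side across the lane; then, without lifting it, slide the full box from the ledge onto the course until it drops off the ledge, and close the second course up tight to the end stop so that the full box straddles the joint below. Leave everything else on the table where it is.

Things in the scene. Friction and masses are not known exactly. Their poses are not given: they have to be found in the camera images.
- rack: fixed wooden stepped stacking rack. Origin: inner corner where end stop and fence meet, at table height. Its x axis runs along the lane to the end stop (lane at x -0.245 to 0), y from the fence across the lane to the ledge, z up. Fence: inner face y = 0, 12 mm thick, top 50 mm over the table. End stop: inner face x = 0, 12 mm thick, top 46 mm over the table, as wide as the rack
- rack_lane (a point): point on the lane floor, at rack x -0.09, y 0.0395 (mid-width); floor 6 mm over the table, 79 mm wide between fence and ledge (4 mm play for a box), open at its near end. Closed up, the box centres lie at rack x -0.045 and -0.135 in the first course (tops 34 mm over the table), -0.0225 (half box) and -0.090 (full box) in the second, whose centres are 48 mm over the table
- rack_ledge (a point): point on the flat top of the ledge, at rack x -0.1125, y 0.140, 36 mm over the table; the ledge spans rack x -0.225 to 0 and y 0.079 to 0.201. Its top is 2 mm higher than the first course, so a box slid across drops 2 mm once it is fully off
- box_a_center (a point): plain light-wood lidded box, lying flat on the lane floor, the one nearer the end stop; 90 mm along its own x, 75 mm along its own y, 28 mm high, 0.35 kg; point at its centre, half-way up (14 mm over its underside)
- box_b_center (a point): identical box, lying on the lane floor behind box_a, on the open-end side; 90 mm along its own x, 75 mm along its own y, 28 mm high, 0.35 kg; point at its centre, half-way up (14 mm over its underside)
- box_c_center (a point): identical box, lying flat on the ledge with its 90 mm side roughly along the lane; 90 mm along its own x, 75 mm along its own y, 28 mm high, 0.35 kg; point at its centre, half-way up (14 mm over its underside)
- box_a: same box, origin at the centre of its underside
- box_b: same box, origin at the centre of its underside
- box_c: same box, origin at the centre of its underside
- half_box: same half box, origin at the centre of its underside
- half_box_center (a point): half-length light-wood lidded box, lying flat on the table right of the paper trimmer, 45 mm along its own x (grasp across this), 75 mm along its own y, 28 mm high, 0.18 kg; point at its centre, half-way up. Laid in the rack its 45 mm runs along the lane
- clip_tin_center (a point): grey metal clip tin with a lid, 54x76x23 mm, near the half box (the two may change places); not part of the job; point at its centre, half-way up
- ink_dish: small white dish, 83 mm across, 17 mm high; not part of the job; origin at the centre of its underside
- seal_c: tall grey-green stone seal standing upright, 24x24x55 mm; not part of the job; origin at the centre of its underside
- water_dropper: round white water dropper with a spout, 55x69x34 mm; not part of the job; origin at the centre of its underside

How it is judged:
By the outcome, as a careful person would: the job done as asked, in the order asked, and still so for the second after the job is handed in, with the robot touching nothing.
It also fails if it takes over 72 s, if anything falls off the work surface, if the arm or the gripper's body presses on something with over 40 N, if the wrist force passes 120 N, or if a joint passes its speed limit or range.

## Working session

There is one attempt and no reset: what is moved stays moved. The work goes in short steps, Python scripts to look and compute and a tool call to move; the robot and the scene stay as the last step left them, time stands still between calls to the robot, and variables do not carry over. Pictures are saved under pics/ and viewed, and the job is handed in when it is done.

Besides the shell and the picture viewer there is one more tool, called after ">>>" as name(argument=value, ...) on one line, values as JSON. move_arm: Moves the arm, as the interface text tells. Its arguments: {"type":"object","properties":{"moves":{"type":"array"},"force":{"type":"number"}},"required":["moves"]}

```bash
mkdir -p pics
cat > h.py <<'E'
import numpy as np, cv2
from plant import bot
def cap(n,name):
    p=bot.camera_params(n); im=bot.capture(n)
    cv2.imwrite('pics/'+name,im[:,:,::-1]); np.savez('pics/'+name[:-4]+'.npz',im=im,view=p['view'],vfov=p['vfov'],cx=p['cx'],cy=p['cy'],D=p['D']); return im,p
def load(name):
    d=np.load('pics/'+name+'.npz'); return d['im'],{k:d[k] for k in ['view','vfov','cx','cy','D']}
def K(p):
    f=192/np.tan(np.radians(float(p['vfov']))/2); return np.array([[f,0,float(p['cx'])],[0,f,float(p['cy'])],[0,0,1]])
def ray(p,uv):
    q=cv2.undistortPoints(np.array(uv,float).reshape(-1,1,2),K(p),np.array(p['D'],float)).reshape(-1,2)
    V=np.array(p['view']);R=V[:3,:3];t=V[:3,3]
    d=np.c_[q[:,0],-q[:,1],-np.ones(len(q))]@R
    return -R.T@t,d
def plane(p,uv,z):
    o,d=ray(p,uv); return o+d*((z-o[2])/d[:,2])[:,None]
def proj(p,X):
    V=np.array(p['view']);c=np.atleast_2d(X)@V[:3,:3].T+V[:3,3]; c=c*[1,-1,-1]
    return cv2.projectPoints(c,np.zeros(3),np.zeros(3),K(p),np.array(p['D'],float))[0].reshape(-1,2)
E
python3 - <<'E'
from h import *
print(bot.sense())
for n in ['side','top','wrist']:
    im,p=cap(n,n+'0.png'); print(n,p['vfov'],p['cx'],p['cy'],p['D'],np.round(p['view'],3).tolist())
E
```

```text
{'time': 0.0, 'joints': array([ 1.41918461,  0.50186012, -0.4267841 ,  1.55142193,  0.22082266,
        1.1383061 , -0.21028832]), 'qvel': array([-0.00126407, -0.00047487, -0.00020893,  0.00071549,  0.00127407,
        0.00163171,  0.00078769]), 'effort': array([ 4.19062144e-04, -5.66587222e+01, -5.81626564e+00, -2.79112422e+01,
       -6.88621751e-02,  3.07280920e-02,  1.32836003e-04]), 'ee_pos': array([ 0.26163208, -0.59426694,  0.22568172]), 'ee_rot': array([-2.63041186e+00,  1.71570437e+00,  2.50288667e-03]), 'wrist_force': array([-0.31055624,  0.36469873,  0.10183831]), 'moment': array([0.0225157 , 0.0029622 , 0.00134566]), 'grip_width': 0.09184752630112607}
side 54.85754977259946 248.78774570113018 190.48356741300762 [0.01165561 0.         0.         0.         0.        ] [[-0.958, -0.286, 0.001, 0.536], [0.127, -0.421, 0.898, -0.152], [-0.257, 0.86, 0.44, -0.815], [0.0, 0.0, 0.0, 1.0]]
top 44.23772026600962 250.94630602952302 191.54459021530056 [-0.05206903  0.          0.          0.          0.        ] [[0.043, -0.999, -0.005, -0.1], [0.977, 0.041, 0.211, -0.575], [-0.211, -0.014, 0.977, -1.383], [0.0, 0.0, 0.0, 1.0]]
wrist 66.54240513777722 254.64680794609635 191.9371457466602 [-0.0054002  0.         0.         0.         0.       ] [[0.403, -0.915, -0.003, -0.649], [0.879, 0.388, -0.276, 0.034], [0.254, 0.109, 0.961, -0.391], [0.0, 0.0, 0.0, 1.0]]
```

View pics/top0.png

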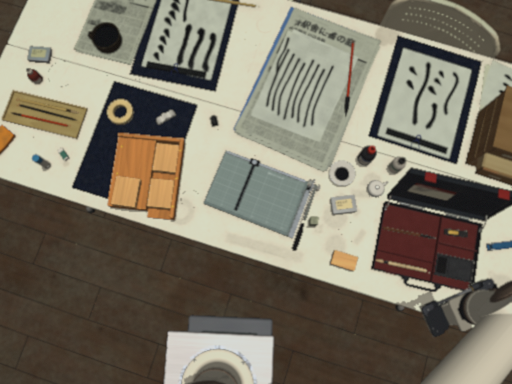

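View pics/side0.png

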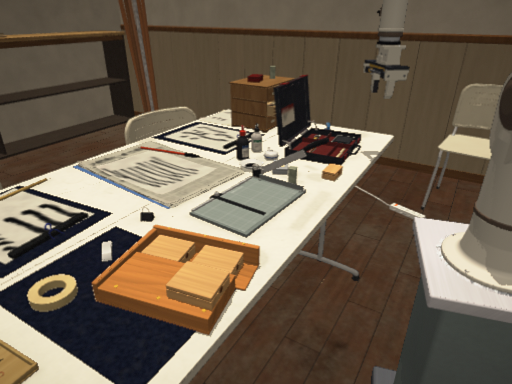

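View pics/wrist0.png

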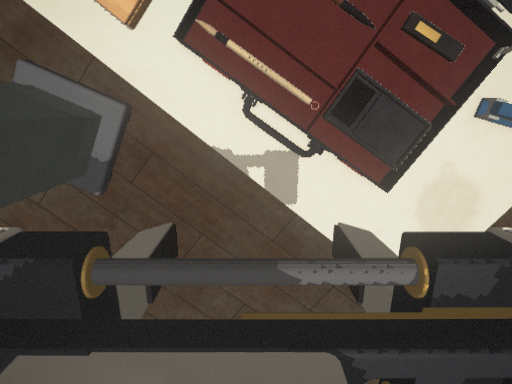

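Run:
```python
from h import *
im,p=load('top0'); cv2.imwrite('pics/c1.png',cv2.resize(im[120:230,95:205],None,fx=5.4,fy=5.4,interpolation=cv2.INTER_CUBIC)[:,:,::-1])
cv2.imwrite('pics/c3.png',cv2.resize(im[175:285,295:405],None,fx=5,fy=5,interpolation=cv2.INTER_CUBIC)[:,:,::-1])
im,p=load('side0'); cv2.imwrite('pics/c2.png',cv2.resize(im[215:335,85:270],None,fx=4.3,fy=4.3,interpolation=cv2.INTER_CUBIC)[:,:,::-1])
```

```text
(no output)
```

View pics/c1.png

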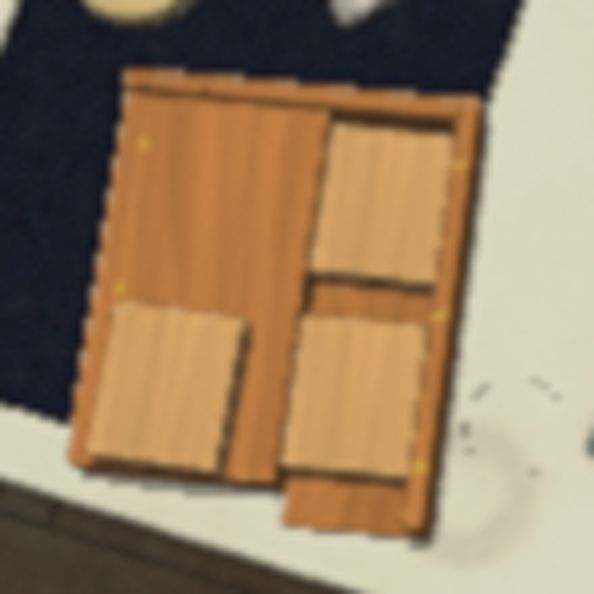

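View pics/c2.png

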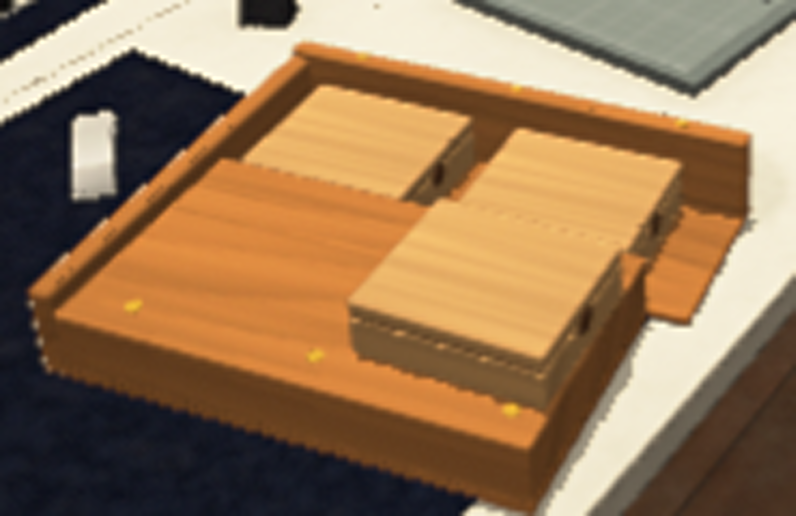

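View pics/c3.png

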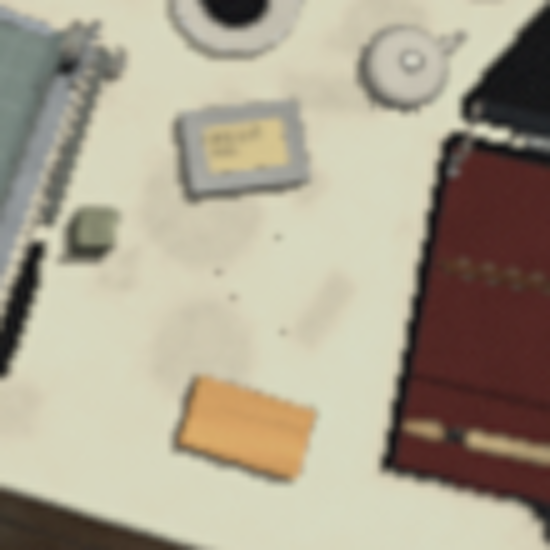

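Run:
```python
from h import *
im,p=load('top0')
f=lambda L:np.array(L)/5.4+[95,120]-.4
print('fence outer top',plane(p,f([(483,100),(430,545)]),.05).round(3).tolist())
print('stop outer',plane(p,f([(125,70),(483,100)]),.046).round(3).tolist())
print('ledge near edge',plane(p,f([(75,462),(283,485)]),.036).round(3).tolist())
for n,c,z in [('a',[(333,122),(455,133),(435,285),(312,270)],.034),('b',[(302,316),(425,325),(408,480),(282,467)],.034),('c',[(112,303),(247,320),(218,470),(88,455)],.064)]:
    P=plane(p,f(c),z); print(n,P[:,:2].round(3).tolist(),P.mean(0).round(4),np.linalg.norm(P-np.roll(P,1,0),axis=1).round(3))
g=lambda L:np.array(L)/5+[295,175]-.4
P=plane(p,g([(198,375),(316,407),(295,480),(180,443)]),.028);print('half',P[:,:2].round(3).tolist(),P.mean(0).round(4),np.linalg.norm(P-np.roll(P,1,0),axis=1).round(3))
```

```text
fence outer top [[0.745, 0.144, 0.05], [0.481, 0.154, 0.05]]
stop outer [[0.757, 0.358, 0.046], [0.747, 0.144, 0.046]]
ledge near edge [[0.522, 0.366, 0.036], [0.514, 0.244, 0.036]]
a [[0.733, 0.234], [0.729, 0.161], [0.636, 0.166], [0.642, 0.239]] [0.6854 0.2001 0.034 ] [0.091 0.073 0.093 0.073]
b [[0.615, 0.242], [0.612, 0.17], [0.521, 0.173], [0.525, 0.246]] [0.5681 0.2076 0.034 ] [0.09  0.072 0.092 0.073]
c [[0.611, 0.345], [0.604, 0.267], [0.516, 0.275], [0.522, 0.35]] [0.5632 0.3091 0.064 ] [0.089 0.079 0.088 0.075]
half [[0.416, -0.337], [0.399, -0.409], [0.355, -0.396], [0.374, -0.326]] [ 0.386  -0.3671  0.028 ] [0.043 0.074 0.046 0.073]
```

```bash
cat >> h.py <<'E'
from scipy.spatial.transform import Rotation as Ro
def Rt(yaw):
    c,s=np.cos(np.radians(yaw)),np.sin(np.radians(yaw)); return np.array([[c,s,0],[s,-c,0],[0,0,-1.]])
def wp(L):
    s=bot.sense(); R0=Ro.from_rotvec(s['ee_rot']).as_matrix(); x=R0[:,0]
    print('t',round(s['time'],2),'pos',s['ee_pos'].round(4),'yaw',np.degrees(np.arctan2(x[1],x[0])).round(2),'tilt',np.degrees(np.arccos(-R0[2,2])).round(2),'F',s['wrist_force'].round(1),'w',round(s['grip_width'],4))
    for pos,yaw in L:
        d=R0.T@(np.array(pos)-s['ee_pos']); w=np.degrees(Ro.from_matrix(R0.T@Rt(yaw)).as_rotvec()); print(pos,yaw,'->',(d).round(4).tolist(),w.round(1).tolist())
E
python3 - <<'E'
from h import *
im,p=load('wrist0');V=p['view'];s=bot.sense();R0=Ro.from_rotvec(s['ee_rot']).as_matrix()
print('cam in tool',R0.T@(-V[:3,:3].T@V[:3,3]-s['ee_pos']),'look',R0.T@(-V[2,:3]),s['joints'])
wp([((.36,-.47,.25),-66),((.42,-.35,.26),-70),((.47,-.15,.26),-80),((.48,0,.26),-92),((.48,.15,.25),-92.3)])
E
```

```text
cam in tool [ 6.21785296e-05 -7.48868774e-02 -1.57383592e-01] look [-0.00121515  0.27611061  0.9611251 ] [ 1.41919089  0.50167911 -0.42684722  1.55119979  0.22082357  1.13831073
 -0.21031698]
t 0.15 pos [ 0.2617 -0.5944  0.2259] yaw -66.23 tilt 0.09 F [0.6 0.2 0.9] w 0.092
(0.36, -0.47, 0.25) -66 -> [-0.0743, -0.1401, -0.024] [-0.0, 0.1, -0.2]
(0.42, -0.35, 0.26) -70 -> [-0.1599, -0.2434, -0.0338] [-0.0, 0.1, 3.8]
(0.47, -0.15, 0.26) -80 -> [-0.3228, -0.3697, -0.0336] [0.0, 0.1, 13.8]
(0.48, 0, 0.26) -92 -> [-0.456, -0.4393, -0.0334] [0.0, 0.1, 25.8]
(0.48, 0.15, 0.25) -92.3 -> [-0.5933, -0.4998, -0.0232] [0.0, 0.1, 26.1]
```

>>> move_arm(moves=[1,-0.04,-0.08,-0.012,0,0,0,1,-0.074,-0.14,-0.024,0,0,0,1,-0.1,-0.175,-0.04,0,0,2,1,-0.13,-0.21,-0.05,0,0,4,1,-0.16,-0.243,-0.06,0,0,8,1,-0.2,-0.275,-0.07,0,0,12,1,-0.24,-0.305,-0.07,0,0,16,1,-0.28,-0.34,-0.07,0,0,20,1,-0.32,-0.37,-0.07,0,0,26,1,-0.365,-0.395,-0.07,0,0,26,1,-0.41,-0.42,-0.07,0,0,26,1,-0.456,-0.44,-0.07,0,0,26])

```text
time: 1.35
ee_pos: [0.4769, -0.0521, 0.2964]
ee_rot: [-2.177, 2.264, 0.002]
wrist_force: [1.0, -0.5, -0.5]
grip_width: 0.0917
```

Run:
```python
from h import *
wp([((.6,.2,.28),-92.3)])
```

```text
t 1.35 pos [ 0.4769 -0.0521  0.2964] yaw -92.23 tilt 0.07 F [ 1.  -0.5 -0.5] w 0.0917
(0.6, 0.2, 0.28) -92.3 -> [-0.2567, -0.1132, 0.0167] [0.0, 0.1, 0.1]
```

>>> move_arm(moves=[-0.5,-0.045,-0.02,0,0,0,0,-0.5,-0.09,-0.04,0.005,0,0,0,-0.5,-0.135,-0.06,0.01,0,0,0,-0.5,-0.18,-0.08,0.015,0,0,0,-0.5,-0.22,-0.1,0.017,0,0,0,-0.5,-0.257,-0.113,0.017,0,0,0,-0.5,-0.257,-0.113,0.017,0,0,0,-0.5,-0.257,-0.113,0.017,0,0,0])

```text
time: 2.15
ee_pos: [0.5992, 0.2017, 0.2789]
ee_rot: [2.181, -2.261, -0.004]
wrist_force: [-0.2, -0.6, -0.3]
grip_width: 0.0324
```

Run:
```python
from h import *
wp([]); cap('wrist','w1.png')
```

```text
t 2.15 pos [0.5992 0.2017 0.2789] yaw -92.07 tilt 0.13 F [-0.2 -0.6 -0.3] w 0.0324
```

View pics/w1.png

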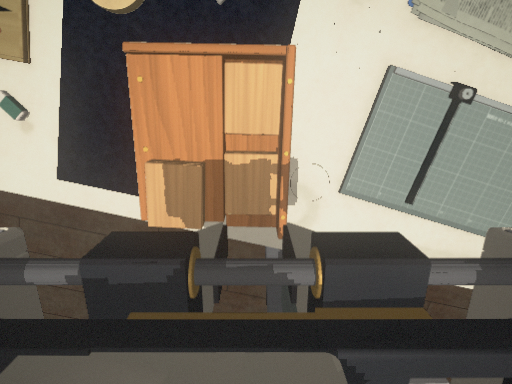

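Run:
```python
from h import *
im,p=load('w1'); cv2.imwrite('pics/c4.png',cv2.resize(im[35:245,118:308],None,fx=2.85,fy=2.85,interpolation=cv2.INTER_CUBIC)[:,:,::-1])
cv2.imwrite('pics/c5.png',cv2.resize(im[35:175,210:310],None,fx=4.28,fy=4.28,interpolation=cv2.INTER_CUBIC)[:,:,::-1])
```

```text
(no output)
```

View pics/c4.png

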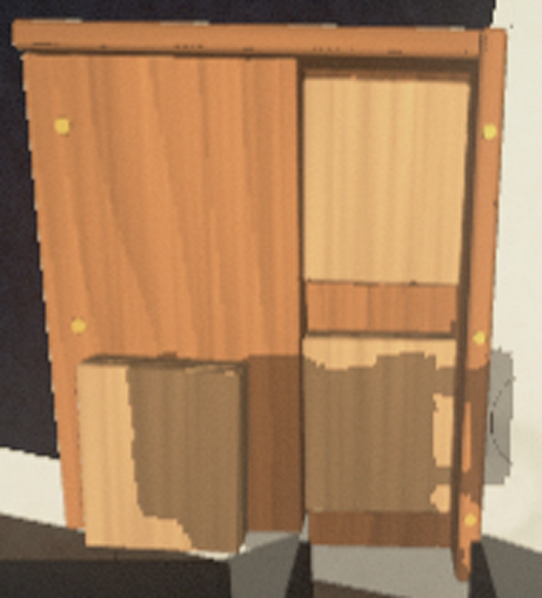

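View pics/c5.png

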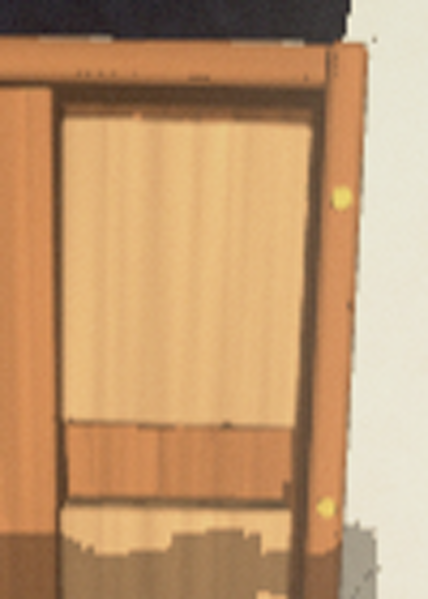

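Run:
```python
from h import *
im,p=load('w1')
f=lambda L:np.array(L)/2.85+[118,35]-.3
g=lambda L:np.array(L)/4.28+[210,35]-.4
pr=lambda n,P:print(n,P[:,:2].round(4).tolist(),'mean',P[:,:2].mean(0).round(4))
pr('fence outer',plane(p,f([(505,32),(482,540)]),.05))
pr('fence inner',plane(p,f([(480,60),(456,575)]),.05))
pr('stop inner',plane(p,f([(20,50),(478,56)]),.046))
pr('stop outer',plane(p,f([(15,20),(478,30)]),.046))
pr('ledge edge',plane(p,f([(298,62),(303,520)]),.036))
pr('ledge outer',plane(p,f([(25,56),(65,525)]),.036))
pr('a',plane(p,f([(304,80),(468,83),(460,284),(304,282)]),.034))
pr('b',plane(p,f([(304,337),(456,338),(449,512),(304,512)]),.034))
pr('c',plane(p,f([(78,362),(242,370),(240,555),(85,548)]),.064))
```

```text
fence outer [[0.7434, 0.1488], [0.5133, 0.1599]] mean [0.6284 0.1543]
fence inner [[0.7329, 0.1594], [0.4948, 0.1731]] mean [0.6139 0.1662]
stop inner [[0.7449, 0.3562], [0.7352, 0.1598]] mean [0.74  0.258]
stop outer [[0.7566, 0.3565], [0.7453, 0.1597]] mean [0.751  0.2581]
ledge edge [[0.7372, 0.2382], [0.5218, 0.2501]] mean [0.6295 0.2441]
ledge outer [[0.7442, 0.3584], [0.5233, 0.3727]] mean [0.6338 0.3656]
a [[0.73, 0.2362], [0.7261, 0.1632], [0.6379, 0.1679], [0.6415, 0.242]] mean [0.6839 0.2023]
b [[0.6153, 0.2437], [0.6122, 0.1702], [0.5227, 0.1751], [0.5254, 0.2495]] mean [0.5689 0.2096]
c [[0.6121, 0.3432], [0.6058, 0.2693], [0.5155, 0.2781], [0.5217, 0.3526]] mean [0.5638 0.3108]
```

```bash
cat >> h.py <<'E'
O=np.array([.734,.158]);Y=-3.0
def W(x,y,z):
    c,s=np.cos(np.radians(Y)),np.sin(np.radians(Y)); return (round(O[0]+c*x-s*y,4),round(O[1]+s*x+c*y,4),z)
E
python3 - <<'E'
from h import *
wp([(W(-.253,.0395,.2),-93),(W(-.253,.0395,.1),-93),(W(-.253,.0395,.014),-93)])
E
```

```text
t 2.2 pos [0.5995 0.1998 0.2791] yaw -92.21 tilt 0.07 F [ 0.  -0.1  0.7] w 0.0284
(np.float64(0.4834), np.float64(0.2107), 0.2) -93 -> [-0.0064, 0.1163, 0.0792] [0.1, 0.0, 0.8]
(np.float64(0.4834), np.float64(0.2107), 0.1) -93 -> [-0.0064, 0.1162, 0.1792] [0.1, 0.0, 0.8]
(np.float64(0.4834), np.float64(0.2107), 0.014) -93 -> [-0.0063, 0.1161, 0.2652] [0.1, 0.0, 0.8]
```

>>> move_arm(moves=[-0.7,-0.003,0.04,0.025,0,0,0.8,-0.7,-0.006,0.08,0.05,0,0,0.8,-0.7,-0.006,0.116,0.08,0,0,0.8,-0.7,-0.006,0.116,0.125,0,0,0.8,-0.7,-0.006,0.116,0.17,0,0,0.8,-0.7,-0.006,0.116,0.21,0,0,0.8,-0.7,-0.006,0.116,0.235,0,0,0.8,-0.7,-0.006,0.116,0.25,0,0,0.8,-0.7,-0.006,0.116,0.26,0,0,0.8,-0.7,-0.006,0.116,0.264,0,0,0.8,-0.7,-0.006,0.116,0.264,0,0,0.8])

```text
time: 3.3
ee_pos: [0.4838, 0.2097, 0.0155]
ee_rot: [2.161, -2.28, -0.001]
wrist_force: [-0.2, 0.6, 0.4]
grip_width: 0.0138
```

Run:
```python
from h import *
wp([(W(-.22,.0395,.014),-93),(W(-.19,.0395,.014),-93),(W(-.185,.0395,.014),-93)])
```

```text
t 3.3 pos [0.4838 0.2097 0.0155] yaw -93.07 tilt 0.04 F [-0.2  0.6  0.4] w 0.0138
(np.float64(0.5164), np.float64(0.209), 0.014) -93 -> [-0.0011, -0.0326, 0.0015] [0.0, -0.0, -0.1]
(np.float64(0.5463), np.float64(0.2074), 0.014) -93 -> [-0.0011, -0.0625, 0.0015] [0.0, -0.0, -0.1]
(np.float64(0.5513), np.float64(0.2071), 0.014) -93 -> [-0.001, -0.0675, 0.0015] [0.0, -0.0, -0.1]
```

>>> move_arm(moves=[-0.7,-0.001,-0.015,0,0,0,0,-0.7,-0.001,-0.026,0,0,0,0,-0.7,-0.001,-0.031,0,0,0,0,-0.7,-0.001,-0.035,0,0,0,0,-0.7,-0.001,-0.039,0,0,0,0,-0.7,-0.001,-0.043,0,0,0,0,-0.7,-0.001,-0.047,0,0,0,0,-0.7,-0.001,-0.05,0,0,0,0,-0.7,-0.001,-0.053,0,0,0,0,-0.7,-0.001,-0.056,0,0,0,0,-0.7,-0.001,-0.058,0,0,0,0])

```text
time: 4.4
ee_pos: [0.5409, 0.2075, 0.0153]
ee_rot: [2.16, -2.278, -0.002]
wrist_force: [-6.1, 0.7, 3.6]
grip_width: 0.0141
```

Run:
```python
from h import *
wp([(W(-.19,.0395,.014),-93),(W(-.185,.0395,.014),-93)])
```

```text
t 4.4 pos [0.5409 0.2075 0.0153] yaw -93.06 tilt 0.16 F [-6.1  0.7  3.6] w 0.0141
(np.float64(0.5463), np.float64(0.2074), 0.014) -93 -> [-0.0002, -0.0054, 0.0013] [0.2, -0.0, -0.1]
(np.float64(0.5513), np.float64(0.2071), 0.014) -93 -> [-0.0001, -0.0104, 0.0013] [0.2, -0.0, -0.1]
```

>>> move_arm(moves=[-0.7,0,-0.002,0,0,0,0,-0.7,0,-0.004,0,0,0,0,-0.7,0,-0.005,0,0,0,0,-0.7,0,-0.006,0,0,0,0,-0.7,0,-0.006,0,0,0,0])

```text
time: 4.9
ee_pos: [0.5456, 0.2073, 0.015]
ee_rot: [2.159, -2.276, -0.004]
wrist_force: [-6.2, 0.3, 5.3]
grip_width: 0.0138
```

>>> move_arm(moves=[-0.7,0,-0.003,0,0,0,0,-0.7,0,-0.004,0,0,0,0,-0.7,0,-0.005,0,0,0,0,-0.7,0,-0.006,0,0,0,0,-0.7,0,-0.006,0,0,0,0])

```text
time: 5.4
ee_pos: [0.5455, 0.2074, 0.0143]
ee_rot: [2.155, -2.268, -0.012]
wrist_force: [-16.6, -0.2, 13.8]
grip_width: 0.0134
```

>>> move_arm(moves=[-0.7,0,0.02,0,0,0,0,-0.7,0,0.035,-0.02,0,0,0,-0.7,0,0.035,-0.065,0,0,0,-0.7,0,0.03,-0.115,0,0,0,0,0,0,-0.165,0,0,0,0.5,0,-0.03,-0.21,0,0,0,1,0,-0.04,-0.23,0,0,0,1,0,-0.04,-0.23,0,0,0])

```text
time: 6.2
ee_pos: [0.5952, 0.2063, 0.2494]
ee_rot: [2.158, -2.28, -0.003]
wrist_force: [0.0, 0.1, 0.5]
grip_width: 0.0413
```

Run:
```python
from h import *
im,p=cap('wrist','w2.png')
cv2.imwrite('pics/c6.png',cv2.resize(im[0:230,118:338],None,fx=2.6,fy=2.6,interpolation=cv2.INTER_CUBIC)[:,:,::-1])
wp([((.5,.0,.28),-85),((.47,-.15,.28),-60),((.43,-.28,.26),-40),((.39,-.365,.22),-15)])
```

```text
t 6.25 pos [0.5923 0.2061 0.2464] yaw -93.06 tilt 0.49 F [-0.4 -0.6 -0.7] w 0.0453
(0.5, 0.0, 0.28) -85 -> [0.2108, 0.0814, -0.0324] [0.5, -0.1, -8.1]
(0.47, -0.15, 0.28) -60 -> [0.3622, 0.1034, -0.0319] [0.5, -0.0, -33.1]
(0.43, -0.28, 0.26) -40 -> [0.4941, 0.1362, -0.0113] [0.5, 0.1, -53.1]
(0.39, -0.365, 0.22) -15 -> [0.581, 0.1713, 0.0292] [0.5, 0.2, -78.1]
```

View pics/c6.png

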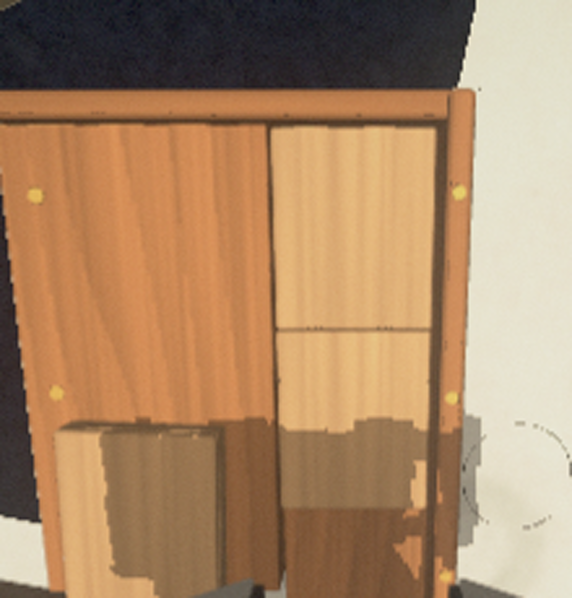

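First course is closed: a's far edge touches the stop (zoom row 125), joint is a thin line (row 329), and b's near edge is at row 507. I'll use those known positions to check the rack frame.

Run:
```python
from h import *
im,p=load('w2'); f=lambda L:np.array(L)/2.6+[118,0]-.3
P=plane(p,f([(274,328),(432,330),(283,507),(272,128),(435,128)]),.034)[:,:2]
c,s=np.cos(np.radians(Y)),np.sin(np.radians(Y));R=np.array([[c,-s],[s,c]])
print(((P-O)@R).round(4).tolist())
P=plane(p,f([(445,122),(431,590)]),.05)[:,:2];print('fence in',((P-O)@R).round(4).tolist())
P=plane(p,f([(268,130),(281,580)]),.036)[:,:2];print('ledge edge',((P-O)@R).round(4).tolist())
print(((np.array([.5455,.2074])-O)@R))
```

```text
[[-0.0884, 0.0804], [-0.0896, 0.0047], [-0.1779, 0.0787], [-0.001, 0.0785], [-0.0012, 0.0056]]
fence in [[-0.0016, 0.0029], [-0.2171, 0.0036]]
ledge edge [[-0.0021, 0.0801], [-0.2172, 0.0808]]
[-0.19082706  0.03946697]
```

>>> move_arm(moves=[1,0.04,0.015,-0.01,0,0,-2,1,0.09,0.035,-0.015,0,0,-5,1,0.135,0.05,-0.02,0,0,-8,1,0.18,0.065,-0.03,0,0,-14,1,0.22,0.08,-0.032,0,0,-20,1,0.265,0.09,-0.032,0,0,-27,1,0.31,0.097,-0.032,0,0,-35,1,0.36,0.103,-0.032,0,0,-42,1,0.4,0.115,-0.028,0,0,-50,1,0.445,0.125,-0.02,0,0,-58,1,0.49,0.136,-0.011,0,0,-66,1,0.53,0.15,0,0,0,-74])

```text
time: 7.45
ee_pos: [0.4133, -0.3164, 0.248]
ee_rot: [3.095, -0.515, -0.012]
wrist_force: [1.4, -0.6, 0.1]
grip_width: 0.092
```

Run:
```python
from h import *
wp([((.42,-.365,.25),-15)])
```

```text
t 7.45 pos [ 0.4133 -0.3164  0.248 ] yaw -18.88 tilt 0.49 F [ 1.4 -0.6  0.1] w 0.092
(0.42, -0.365, 0.25) -15 -> [0.022, 0.0438, -0.0019] [0.3, 0.4, -3.9]
```

```bash
sed -i 's/O=np.array(\[.734,.158\])/O=np.array([.734,.1593])/' h.py
python3 - <<'E'
from h import *
im,p=cap('wrist','w3.png'); wp([])
print(proj(p,[[.386,-.367,.028]]))
E
```

```text
t 7.5 pos [ 0.407  -0.3251  0.2451] yaw -18.76 tilt 0.83 F [-3.2 -6.7 -1.1] w 0.0918
[[248.69062171 207.46815955]]
```

View pics/w3.png

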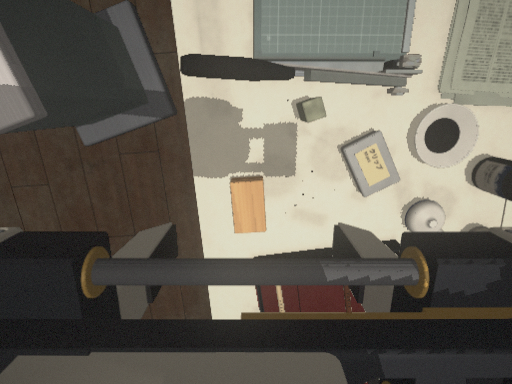

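Run:
```python
from h import *
im,p=load('w3'); hsv=cv2.cvtColor(im,cv2.COLOR_RGB2HSV); sub=im[165:245,220:280]
m=((hsv[...,1]>110)&(hsv[...,2]>150)&(hsv[...,0]<25)).astype(np.uint8); m[:,:222]=0;m[:,275:]=0;m[:170]=0;m[240:]=0
c=max(cv2.findContours(m,cv2.RETR_EXTERNAL,cv2.CHAIN_APPROX_NONE)[0],key=cv2.contourArea)
b=cv2.boxPoints(cv2.minAreaRect(c)); P=plane(p,b,.028);print(b.tolist(),P.round(4).tolist(),P.mean(0),np.linalg.norm(P-np.roll(P,1,0),axis=1))
cv2.imwrite('pics/c7.png',cv2.resize(sub,None,fx=7,fy=7,interpolation=cv2.INTER_CUBIC)[:,:,::-1])
```

```text
[[230.4327850341797, 181.6404571533203], [262.315673828125, 179.70814514160156], [265.3861083984375, 230.3705291748047], [233.50323486328125, 232.30284118652344]] [[0.375, -0.3249, 0.028], [0.4159, -0.336, 0.028], [0.3969, -0.4064, 0.028], [0.3538, -0.3949, 0.028]] [ 0.38539773 -0.36556127  0.028     ] [0.07317674 0.04245805 0.07293586 0.04469763]
```

View pics/c7.png

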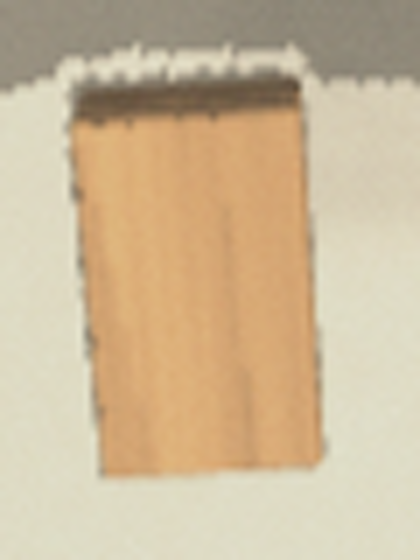

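Run:
```python
from h import *
im,p=load('top0'); g=lambda L:np.array(L)/5+[295,175]-.4
print(plane(p,g([(385,468),(443,140)]),.05))
wp([((.386,-.366,.12),-15.2),((.386,-.366,.004),-15.2)])
```

```text
[[ 0.36269625 -0.44563029  0.05      ]
 [ 0.56389366 -0.48306767  0.05      ]]
t 7.5 pos [ 0.407  -0.3251  0.2451] yaw -18.76 tilt 0.83 F [-3.2 -6.7 -1.1] w 0.0918
(0.386, -0.366, 0.12) -15.2 -> [-0.0052, 0.0445, 0.1256] [0.4, 0.7, -3.6]
(0.386, -0.366, 0.004) -15.2 -> [-0.0038, 0.0435, 0.2416] [0.4, 0.7, -3.6]
```

>>> move_arm(moves=[1,-0.005,0.044,0.03,0.4,0.7,-3.6,1,-0.005,0.0445,0.075,0.4,0.7,-3.6,1,-0.005,0.0445,0.12,0.4,0.7,-3.6,1,-0.005,0.0445,0.15,0.4,0.7,-3.6,1,-0.005,0.0445,0.16,0.4,0.7,-3.6,1,-0.005,0.0445,0.16,0.4,0.7,-3.6])

```text
time: 8.1
ee_pos: [0.3848, -0.3647, 0.0839]
ee_rot: [-3.112, 0.413, 0.005]
wrist_force: [0.3, -0.5, 1.1]
grip_width: 0.0917
```

Run:
```python
from h import *
im,p=cap('wrist','w4.png')
wp([((.386,-.366,.004),-15.2)])
print(proj(p,[[.386,-.366,.028]]))
```

```text
t 8.15 pos [ 0.3861 -0.3656  0.0856] yaw -15.12 tilt 0.02 F [0.4 0.1 0.8] w 0.092
(0.386, -0.366, 0.004) -15.2 -> [0.0001, 0.0003, 0.0816] [0.0, 0.0, 0.1]
[[256.55094496 210.07291856]]
```

View pics/w4.png

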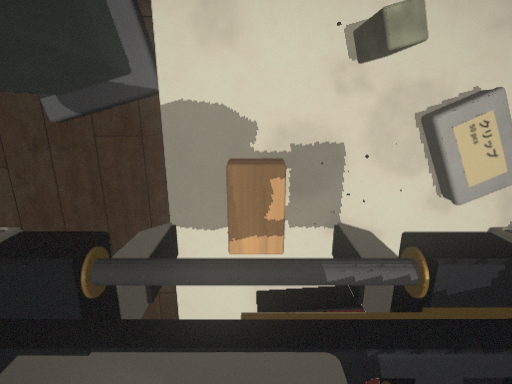

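The half box is square and centred between the jaws (columns 228-285, rows about 164-254, expected centre 256,210). Descend.

>>> move_arm(moves=[1,0,0,0.035,0,0,0,1,0,0,0.06,0,0,0,1,0,0,0.075,0,0,0,1,0,0,0.081,0,0,0,-0.5,0,0,0.081,0,0,0,-0.5,0,0,0.081,0,0,0,-0.5,0,0,0.081,0,0,0,-0.5,0,0,0.081,0,0,0,-0.5,0,0,0.081,0,0,0,-0.5,0,0,0.081,0,0,0], force=20)

```text
time: 9.15
ee_pos: [0.3861, -0.3658, 0.0049]
ee_rot: [3.114, -0.413, -0.0]
wrist_force: [-0.7, -0.3, 0.2]
grip_width: 0.0481
```

Run:
```python
from h import *
wp([])
```

```text
t 9.15 pos [ 0.3861 -0.3658  0.0049] yaw -15.13 tilt 0.02 F [-0.7 -0.3  0.2] w 0.0481
```

>>> move_arm(moves=[-0.5,0,0,0,0,0,0,-0.5,0,0,0,0,0,0,-0.5,0,0,0,0,0,0,-0.5,0,0,-0.03,0,0,0,-0.5,0,0,-0.075,0,0,0,-0.5,0,0,-0.12,0,0,0])

```text
time: 9.75
ee_pos: [0.3854, -0.3648, 0.1252]
ee_rot: [-3.113, 0.413, 0.003]
wrist_force: [1.5, -0.3, -1.7]
grip_width: 0.0445
```

Run:
```python
from h import *
wp([((.42,-.28,.2),-10),((.48,-.15,.2),-5),((.55,0,.2),-3),(W(-.065,.0395,.2),-3),(W(-.065,.0395,.06),-3)])
```

```text
t 9.75 pos [ 0.3854 -0.3648  0.1252] yaw -15.11 tilt 0.15 F [ 1.5 -0.3 -1.7] w 0.0445
(0.42, -0.28, 0.2) -10 -> [0.0112, -0.091, -0.0746] [-0.1, 0.1, -5.1]
(0.48, -0.15, 0.2) -5 -> [0.0352, -0.2322, -0.0745] [-0.1, 0.1, -10.1]
(0.55, 0, 0.2) -3 -> [0.0637, -0.3952, -0.0743] [-0.1, 0.1, -12.1]
(np.float64(0.6712), np.float64(0.2021), 0.2) -3 -> [0.1281, -0.6219, -0.0741] [-0.1, 0.1, -12.1]
(np.float64(0.6712), np.float64(0.2021), 0.06) -3 -> [0.1284, -0.6217, 0.0659] [-0.1, 0.1, -12.1]
```

>>> move_arm(moves=[-0.5,0.003,-0.025,-0.04,0,0,-2,-0.5,0.008,-0.065,-0.065,0,0,-4,-0.5,0.014,-0.11,-0.074,0,0,-6,-0.5,0.022,-0.155,-0.074,0,0,-8,-0.5,0.03,-0.2,-0.074,0,0,-10,-0.5,0.038,-0.245,-0.074,0,0,-11,-0.5,0.047,-0.29,-0.074,0,0,-12.1,-0.5,0.055,-0.335,-0.074,0,0,-12.1,-0.5,0.063,-0.38,-0.074,0,0,-12.1,-0.5,0.075,-0.425,-0.074,0,0,-12.1,-0.5,0.088,-0.47,-0.074,0,0,-12.1,-0.5,0.1,-0.515,-0.074,0,0,-12.1])

```text
time: 10.95
ee_pos: [0.6166, 0.1075, 0.1991]
ee_rot: [-3.139, 0.083, 0.004]
wrist_force: [1.7, 0.2, -1.9]
grip_width: 0.0451
```

Run:
```python
from h import *
wp([(W(-.065,.0395,.15),-3),(W(-.065,.0395,.06),-3)])
```

```text
t 10.95 pos [0.6166 0.1075 0.1991] yaw -3.03 tilt 0.18 F [ 1.7  0.2 -1.9] w 0.0451
(np.float64(0.6712), np.float64(0.2021), 0.15) -3 -> [0.0497, -0.0973, 0.0491] [-0.1, 0.2, -0.0]
(np.float64(0.6712), np.float64(0.2021), 0.06) -3 -> [0.0499, -0.0972, 0.1391] [-0.1, 0.2, -0.0]
```

>>> move_arm(moves=[-0.5,0.02,-0.04,0.01,0,0,0,-0.5,0.04,-0.08,0.03,0,0,0,-0.5,0.05,-0.102,0.06,0,0,0,-0.5,0.05,-0.102,0.1,0,0,0,-0.5,0.05,-0.102,0.125,0,0,0,-0.5,0.05,-0.102,0.135,0,0,0,-0.5,0.05,-0.102,0.135,0,0,0])

```text
time: 11.65
ee_pos: [0.6702, 0.2061, 0.0619]
ee_rot: [-3.14, 0.083, 0.01]
wrist_force: [0.2, -0.2, -1.6]
grip_width: 0.0453
```

Run:
```python
from h import *
wp([(W(-.065,.0445,.047),-3),(W(-.065,.0395,.047),-3),(W(-.065,.0375,.047),-3)])
im,p=cap('wrist','w5.png')
```

```text
t 11.65 pos [0.6702 0.2061 0.0619] yaw -3.03 tilt 0.37 F [ 0.2 -0.2 -1.6] w 0.0453
(np.float64(0.6714), np.float64(0.2071), 0.047) -3 -> [0.0013, -0.001, 0.0149] [-0.0, 0.4, -0.0]
(np.float64(0.6712), np.float64(0.2021), 0.047) -3 -> [0.0013, 0.004, 0.0149] [-0.0, 0.4, -0.0]
(np.float64(0.6711), np.float64(0.2002), 0.047) -3 -> [0.0013, 0.0059, 0.0149] [-0.0, 0.4, -0.0]
```

View pics/w5.png

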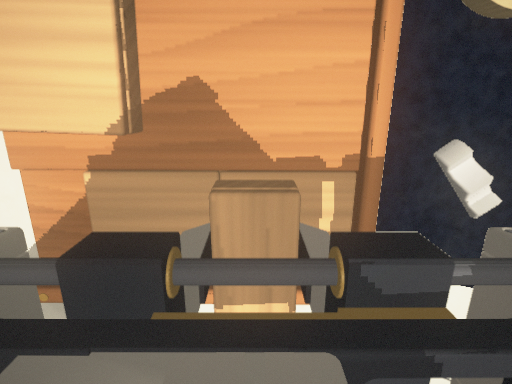

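>>> move_arm(moves=[-0.5,0.001,-0.001,0.008,0,0.4,0,-0.5,0.001,-0.001,0.014,0,0.4,0,-0.5,0.001,0.001,0.015,0,0.4,0,-0.5,0.001,0.002,0.015,0,0.4,0,-0.5,0.001,0.003,0.015,0,0.4,0,-0.5,0.001,0.004,0.015,0,0.4,0,-0.5,0.001,0.004,0.015,0,0.4,0])

```text
time: 12.4
ee_pos: [0.6725, 0.2026, 0.0493]
ee_rot: [-3.139, 0.084, -0.006]
wrist_force: [0.3, 0.0, -1.1]
grip_width: 0.0449
```

Run:
```python
from h import *
wp([(W(-.065,.0375,.047),-3)])
```

```text
t 12.4 pos [0.6725 0.2026 0.0493] yaw -3.06 tilt 0.25 F [ 0.3  0.  -1.1] w 0.0449
(np.float64(0.6711), np.float64(0.2002), 0.047) -3 -> [-0.0013, 0.0025, 0.0023] [-0.1, -0.2, -0.1]
```

>>> move_arm(moves=[-0.5,0,0.001,0.003,0,0,0,-0.5,0,0.002,0.003,0,0,0,-0.5,0,0.003,0.003,0,0,0,-0.5,0,0.004,0.003,0,0,0,-0.5,0,0.004,0.003,0,0,0])

```text
time: 12.9
ee_pos: [0.6726, 0.2023, 0.0467]
ee_rot: [-3.134, 0.081, -0.009]
wrist_force: [2.6, 7.1, -5.3]
grip_width: 0.0445
```

>>> move_arm(moves=[-0.5,0,-0.001,0,0,0,0,-0.5,0,-0.0015,0.002,0,0,0,-0.5,0,-0.0015,0.004,0,0,0,-0.5,0,-0.0015,0.006,0,0,0,-0.5,0,-0.0015,0.0075,0,0,0,-0.5,0,-0.0015,0.0085,0,0,0,-0.5,0,-0.0015,0.0085,0,0,0])

```text
time: 13.6
ee_pos: [0.6726, 0.203, 0.039]
ee_rot: [-3.135, 0.082, -0.008]
wrist_force: [-3.5, -1.4, 4.2]
grip_width: 0.0449
```

>>> move_arm(moves=[0.24,0,0,0,0,0,0,0.24,0,0,0,0,0,0,0.24,0,0,-0.001,0,0,0,0.24,0,0,-0.015,0,0,0,0.24,0,0,-0.05,0,0,0,0.1,-0.02,0,-0.08,0,0,0,-0.3,-0.065,0,-0.1,0,0,0,-1,-0.11,0,-0.1,0,0,0,-1,-0.11,0,-0.1,0,0,0])

```text
time: 14.5
ee_pos: [0.5546, 0.2097, 0.1391]
ee_rot: [-3.138, 0.07, -0.002]
wrist_force: [0.3, -0.4, 0.0]
grip_width: 0.0311
```

Run:
```python
from h import *
wp([(W(-.11,.0415,.045),-3)])
im,p=cap('wrist','w6.png');im,p=cap('side','s6.png')
cv2.imwrite('pics/c8.png',cv2.resize(im[215:335,85:270],None,fx=4.3,fy=4.3,interpolation=cv2.INTER_CUBIC)[:,:,::-1])
```

```text
t 14.5 pos [0.5546 0.2097 0.1391] yaw -2.57 tilt 0.16 F [ 0.3 -0.4  0. ] w 0.0311
(np.float64(0.6263), np.float64(0.2065), 0.045) -3 -> [0.0717, 0.0003, 0.0941] [-0.1, -0.1, 0.4]
```

View pics/w6.png

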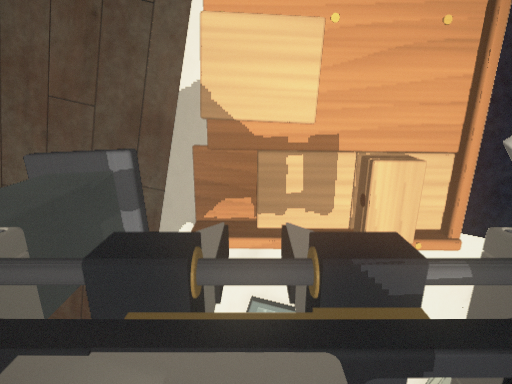

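View pics/c8.png

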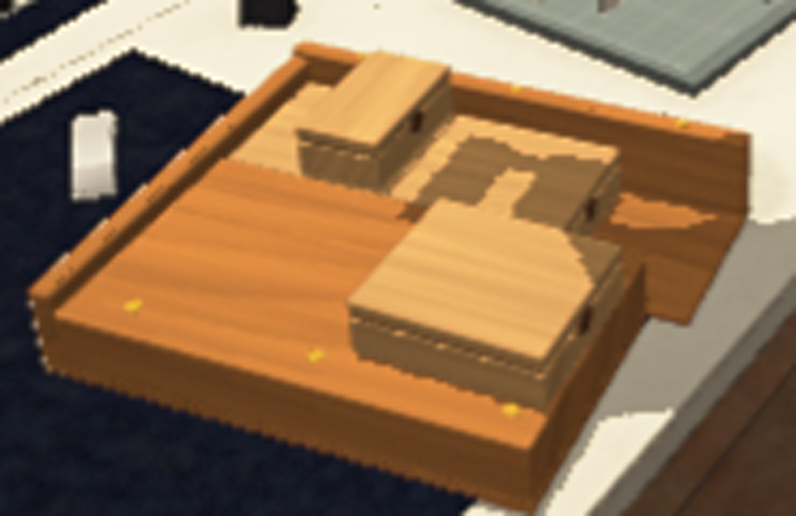

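Run:
```python
from h import *
wp([(W(-.13,.0405,.1),-3),(W(-.13,.0405,.042),-3),(W(-.11,.0405,.042),-3),(W(-.064,.0405,.042),-3)])
```

```text
t 14.6 pos [0.5616 0.2084 0.1397] yaw -2.88 tilt 0.47 F [0.7 0.3 0.6] w 0.0229
(np.float64(0.6063), np.float64(0.2065), 0.1) -3 -> [0.0444, -0.0001, 0.04] [-0.3, -0.4, 0.1]
(np.float64(0.6063), np.float64(0.2065), 0.042) -3 -> [0.044, 0.0002, 0.098] [-0.3, -0.4, 0.1]
(np.float64(0.6263), np.float64(0.2055), 0.042) -3 -> [0.064, 0.0001, 0.0982] [-0.3, -0.4, 0.1]
(np.float64(0.6722), np.float64(0.2031), 0.042) -3 -> [0.11, 0.0002, 0.0985] [-0.3, -0.4, 0.1]
```

>>> move_arm(moves=[-1,0.04,0,0.03,-0.3,-0.4,0,-1,0.044,0,0.065,-0.3,-0.4,0,-1,0.044,0,0.085,-0.3,-0.4,0,-1,0.044,0,0.096,-0.3,-0.4,0,-1,0.05,0,0.098,-0.3,-0.4,0,-1,0.06,0,0.098,-0.3,-0.4,0,-1,0.067,0,0.098,-0.3,-0.4,0,-1,0.074,0,0.098,-0.3,-0.4,0,-1,0.081,0,0.098,-0.3,-0.4,0,-1,0.088,0,0.098,-0.3,-0.4,0,-1,0.094,0,0.098,-0.3,-0.4,0,-1,0.1,0,0.098,-0.3,-0.4,0])

```text
time: 15.8
ee_pos: [0.6626, 0.2039, 0.0425]
ee_rot: [3.14, -0.079, -0.0]
wrist_force: [-1.9, 0.2, 3.0]
grip_width: 0.0006
```

Run:
```python
from h import *
wp([(W(-.064,.0405,.042),-3)])
```

```text
t 15.8 pos [0.6626 0.2039 0.0425] yaw -2.87 tilt 0.04 F [-1.9  0.2  3. ] w 0.0006
(np.float64(0.6722), np.float64(0.2031), 0.042) -3 -> [0.0097, 0.0003, 0.0005] [0.0, 0.0, 0.1]
```

>>> move_arm(moves=[-1,0.004,0,0,0,0,0,-1,0.007,0,0,0,0,0,-1,0.009,0,0,0,0,0,-1,0.011,0,0,0,0,0,-1,0.012,0,0,0,0,0])

```text
time: 16.3
ee_pos: [0.6744, 0.2035, 0.0425]
ee_rot: [3.14, -0.079, -0.001]
wrist_force: [-3.3, -0.2, 2.8]
grip_width: 0.0003
```

>>> move_arm(moves=[-1,0.0015,0,0,0,0,0,-1,0.003,0,0,0,0,0,-1,0.004,0,0,0,0,0,-1,0.005,0,0,0,0,0,-1,0.005,0,0,0,0,0])

```text
time: 16.8
ee_pos: [0.6744, 0.2034, 0.0424]
ee_rot: [3.137, -0.076, -0.015]
wrist_force: [-15.2, -2.8, 12.8]
grip_width: 0.0003
```

>>> move_arm(moves=[-1,-0.01,0,0,0,0,0,-1,-0.02,-0.005,-0.03,0,0,0,-1,-0.04,-0.02,-0.075,0,0,0,-1,-0.08,-0.045,-0.09,0,0,0,-1,-0.12,-0.07,-0.09,0,0,0,-1,-0.155,-0.095,-0.09,0,0,0,-1,-0.185,-0.101,-0.09,0,0,0,-1,-0.185,-0.101,-0.09,0,0,0])

```text
time: 17.6
ee_pos: [0.4908, 0.3167, 0.1345]
ee_rot: [3.138, -0.064, -0.016]
wrist_force: [0.7, -0.2, 0.5]
grip_width: 0.0002
```

Run:
```python
from h import *
im,p=cap('wrist','w7.png')
wp([(W(-.26,.1415,.1),-3),(W(-.26,.1415,.046),-3),(W(-.16,.1415,.046),-3)])
```

```text
t 17.65 pos [0.4939 0.315  0.1343] yaw -2.52 tilt 0.51 F [ 1.  -0.5  0.5] w 0.0003
(np.float64(0.4818), np.float64(0.3142), 0.1) -3 -> [-0.0117, 0.0012, 0.0344] [0.2, 0.5, 0.5]
(np.float64(0.4818), np.float64(0.3142), 0.046) -3 -> [-0.0113, 0.001, 0.0884] [0.2, 0.5, 0.5]
(np.float64(0.5816), np.float64(0.309), 0.046) -3 -> [0.0887, 0.0018, 0.0876] [0.2, 0.5, 0.5]
```

View pics/w7.png

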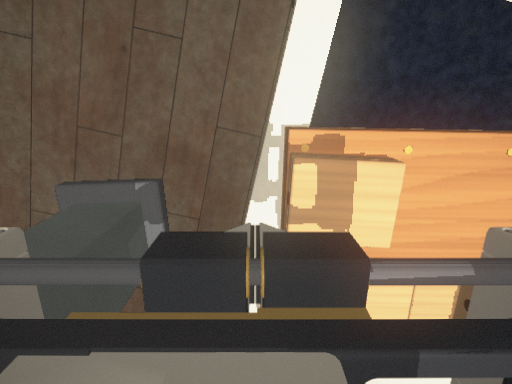

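Run:
```python
from h import *
im,p=load('w7')
c,s=np.cos(np.radians(Y)),np.sin(np.radians(Y));R=np.array([[c,-s],[s,c]])
P=plane(p,[(292,158),(288,232),(404,163),(389,246)],.064)[:,:2];print(((P-O)@R).round(4).tolist())
```

```text
[[-0.2227, 0.1817], [-0.2232, 0.1189], [-0.1348, 0.1789], [-0.1365, 0.1073]]
```

>>> move_arm(moves=[-1,-0.012,0,0.035,0,0.5,0.5,-1,-0.012,0,0.07,0,0.5,0.5,-1,-0.012,0,0.084,0,0.5,0.5,-1,-0.01,0,0.088,0,0.5,0.5,-1,0.005,0,0.088,0,0.5,0.5,-1,0.018,0,0.088,0,0.5,0.5,-1,0.028,0,0.088,0,0.5,0.5,-1,0.038,0,0.088,0,0.5,0.5,-1,0.047,0,0.088,0,0.5,0.5,-1,0.056,0,0.088,0,0.5,0.5,-1,0.064,0,0.088,0,0.5,0.5,-1,0.07,0,0.088,0,0.5,0.5])

```text
time: 18.85
ee_pos: [0.5637, 0.3117, 0.0458]
ee_rot: [3.137, -0.083, 0.001]
wrist_force: [-3.2, 0.7, 2.8]
grip_width: -0.0
```

Run:
```python
from h import *
wp([(W(-.16,.1415,.046),-3)])
im,p=cap('side','s8.png')
cv2.imwrite('pics/c9.png',cv2.resize(im[195:335,85:270],None,fx=4.2,fy=4.2,interpolation=cv2.INTER_CUBIC)[:,:,::-1])
```

```text
t 18.85 pos [0.5637 0.3117 0.0458] yaw -3.03 tilt 0.19 F [-3.2  0.7  2.8] w -0.0
(np.float64(0.5816), np.float64(0.309), 0.046) -3 -> [0.018, 0.0017, -0.0002] [0.2, -0.0, -0.0]
```

View pics/c9.png

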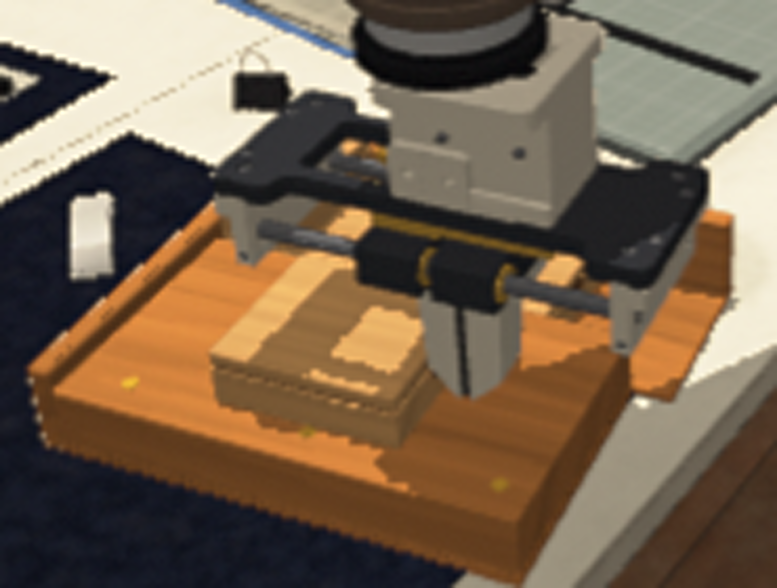

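>>> move_arm(moves=[-1,0.006,0.001,0,0,0,0,-1,0.011,0.001,0,0,0,0,-1,0.015,0.001,0,0,0,0,-1,0.017,0.001,0,0,0,0,-1,0.017,0.001,0,0,0,0,-1,-0.005,0.001,0,0,0,0,-1,-0.01,0,-0.04,0,0,0,-1,0.01,-0.015,-0.09,0,0,0,-0.3,0.03,-0.03,-0.12,0,0,0,-0.15,0.03,-0.03,-0.12,0,0,0,-0.15,0.03,-0.03,-0.12,0,0,0])

```text
time: 20.0
ee_pos: [0.5972, 0.3405, 0.1668]
ee_rot: [3.138, -0.085, 0.006]
wrist_force: [-0.9, -0.6, -1.1]
grip_width: 0.0199
```

Run:
```python
from h import *
im,p=cap('wrist','w9.png')
wp([(W(-.098,.205,.1),-3),(W(-.098,.205,.042),-3),(W(-.098,.0865,.042),-3)])
```

```text
t 20.05 pos [0.596  0.3395 0.1651] yaw -3.08 tilt 0.25 F [-0.1 -0.3 -1.2] w 0.0235
(np.float64(0.6469), np.float64(0.3691), 0.1) -3 -> [0.0492, -0.0326, 0.065] [0.2, -0.1, -0.1]
(np.float64(0.6469), np.float64(0.3691), 0.042) -3 -> [0.0491, -0.0328, 0.123] [0.2, -0.1, -0.1]
(np.float64(0.6407), np.float64(0.2508), 0.042) -3 -> [0.0492, 0.0856, 0.1235] [0.2, -0.1, -0.1]
```

View pics/w9.png

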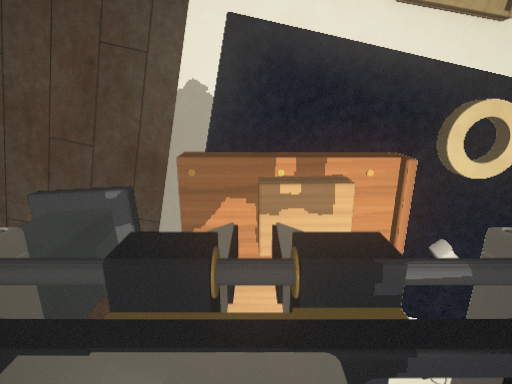

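Run:
```python
from h import *
im,p=load('w9')
c,s=np.cos(np.radians(Y)),np.sin(np.radians(Y));R=np.array([[c,-s],[s,c]])
P=plane(p,[(258,184),(353,182),(351,230)],.064)[:,:2];print(((P-O)@R).round(4).tolist())
cv2.imwrite('pics/c10.png',cv2.resize(im[140:280,170:430],None,fx=3,fy=3,interpolation=cv2.INTER_CUBIC)[:,:,::-1])
```

```text
[[-0.1422, 0.1812], [-0.055, 0.1829], [-0.0526, 0.1352]]
```

View pics/c10.png

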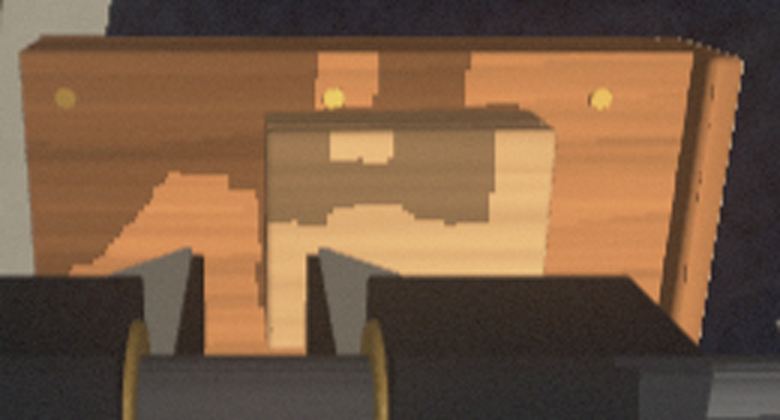

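>>> move_arm(moves=[-0.15,0.03,-0.033,0.01,0,0,0,-0.15,0.049,-0.034,0.04,0,0,0,-0.15,0.049,-0.034,0.08,0,0,0,-0.15,0.049,-0.034,0.11,0,0,0,-0.15,0.049,-0.034,0.12,0,0,0,-0.15,0.049,-0.034,0.123,0,0,0,-0.15,0.049,-0.03,0.123,0,0,0,-0.15,0.049,-0.02,0.123,0,0,0])

```text
time: 20.85
ee_pos: [0.6465, 0.358, 0.0443]
ee_rot: [3.139, -0.082, 0.006]
wrist_force: [0.0, -0.4, -0.4]
grip_width: 0.0389
```

Run:
```python
from h import *
wp([(W(-.098,.18,.042),-3),(W(-.098,.087,.042),-3)])
```

```text
t 20.85 pos [0.6465 0.358  0.0443] yaw -2.99 tilt 0.22 F [ 0.  -0.4 -0.4] w 0.0389
(np.float64(0.6456), np.float64(0.3442), 0.042) -3 -> [-0.0002, 0.0138, 0.0023] [0.1, -0.2, 0.0]
(np.float64(0.6407), np.float64(0.2513), 0.042) -3 -> [-0.0003, 0.1069, 0.0025] [0.1, -0.2, 0.0]
```

>>> move_arm(moves=[-0.15,0,0.008,0.001,0,0,0,-0.15,0,0.016,0.001,0,0,0,-0.15,0,0.024,0.001,0,0,0,-0.15,0,0.032,0.001,0,0,0,-0.15,0,0.04,0.001,0,0,0,-0.15,0,0.048,0.001,0,0,0,-0.15,0,0.056,0.001,0,0,0,-0.15,0,0.064,0.001,0,0,0,-0.15,0,0.072,0.001,0,0,0,-0.15,0,0.079,0.001,0,0,0,-0.15,0,0.085,0.001,0,0,0,-0.15,0,0.09,0.001,0,0,0])

```text
time: 22.05
ee_pos: [0.6415, 0.2666, 0.0428]
ee_rot: [3.138, -0.083, 0.004]
wrist_force: [0.3, 1.2, -1.0]
grip_width: 0.039
```

Run:
```python
from h import *
wp([(W(-.098,.087,.042),-3)])
im,p=cap('side','s9.png')
cv2.imwrite('pics/c11.png',cv2.resize(im[195:335,85:270],None,fx=4.2,fy=4.2,interpolation=cv2.INTER_CUBIC)[:,:,::-1])
```

```text
t 22.05 pos [0.6415 0.2666 0.0428] yaw -3.03 tilt 0.21 F [ 0.3  1.2 -1. ] w 0.039
(np.float64(0.6407), np.float64(0.2513), 0.042) -3 -> [-0.0, 0.0153, 0.0008] [0.2, -0.1, -0.0]
```

View pics/c11.png

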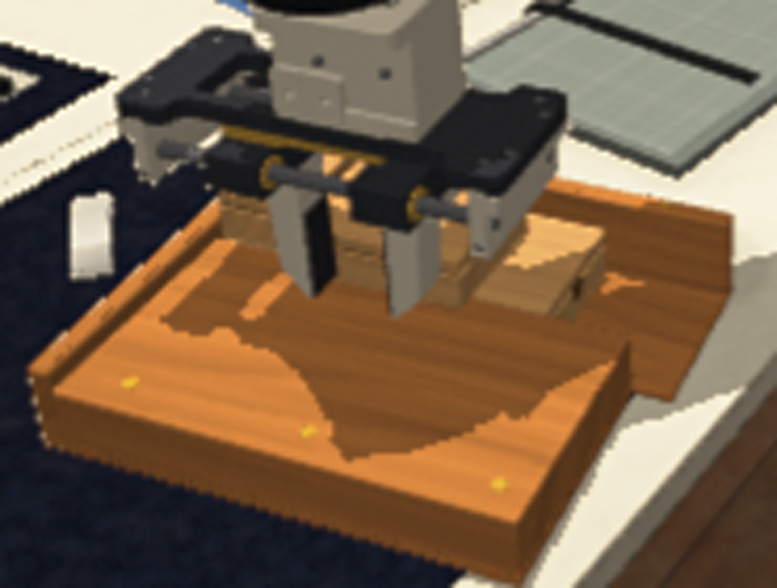

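Sliding square, about 15 mm left to the fence; the half box stays put at the stop. Continue slowly.

>>> move_arm(moves=[-0.15,0,0.004,0,0,0,0,-0.15,0,0.007,0,0,0,0,-0.15,0,0.01,0,0,0,0,-0.15,0,0.012,0,0,0,0,-0.15,0,0.013,0,0,0,0,-0.15,0,0.014,0,0,0,0,-0.15,0,0.014,0,0,0,0])

```text
time: 22.8
ee_pos: [0.6409, 0.2515, 0.0428]
ee_rot: [3.137, -0.084, 0.004]
wrist_force: [0.3, 0.1, 0.3]
grip_width: 0.039
```

>>> move_arm(moves=[-0.15,0,0.001,0,0,0,0,-0.15,0,0.0015,0,0,0,0,-0.15,0,0.0015,0,0,0,0,-0.15,0,-0.015,0,0,0,0,-0.15,0,-0.02,-0.03,0,0,0,-0.3,-0.02,-0.02,-0.075,0,0,0,-0.7,-0.06,0.01,-0.115,0,0,0,-1,-0.1,0.045,-0.115,0,0,0,-1,-0.1,0.045,-0.115,0,0,0])

```text
time: 23.7
ee_pos: [0.535, 0.2104, 0.1586]
ee_rot: [3.132, -0.082, 0.002]
wrist_force: [1.5, -0.0, -0.8]
grip_width: 0.0124
```

Run:
```python
from h import *
im,p=cap('side','s10.png')
cv2.imwrite('pics/c12.png',cv2.resize(im[215:335,85:270],None,fx=4.3,fy=4.3,interpolation=cv2.INTER_CUBIC)[:,:,::-1])
im,p=cap('wrist','w10.png')
wp([(W(-.17,.0405,.1),-3),(W(-.17,.0405,.043),-3),(W(-.1517,.0405,.043),-3)])
```

```text
t 23.8 pos [0.5371 0.2108 0.1584] yaw -3.09 tilt 0.42 F [1.2 0.7 0.3] w 0.0045
(np.float64(0.5664), np.float64(0.2086), 0.1) -3 -> [0.0292, 0.0002, 0.0585] [0.4, -0.2, -0.1]
(np.float64(0.5664), np.float64(0.2086), 0.043) -3 -> [0.0291, -0.0002, 0.1155] [0.4, -0.2, -0.1]
(np.float64(0.5846), np.float64(0.2077), 0.043) -3 -> [0.0473, -0.0003, 0.1156] [0.4, -0.2, -0.1]
```

View pics/c12.png

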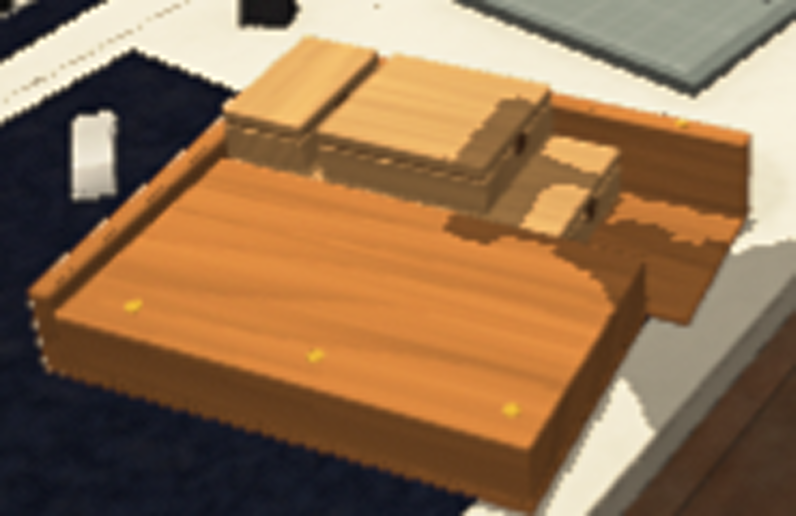

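View pics/w10.png

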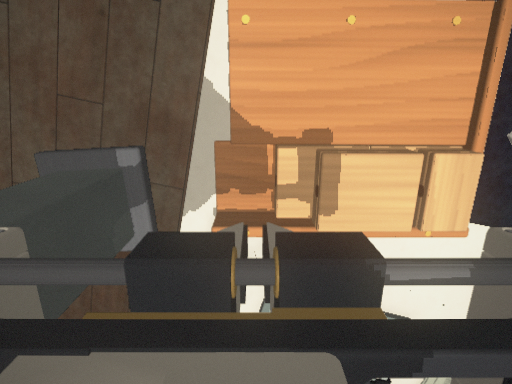

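Box c has dropped onto the course (flush below ledge edge), gap of roughly 7 mm to the half box (wrist columns 421-428). Now closing it.

>>> move_arm(moves=[-1,0.02,0,0.04,0.4,-0.2,0,-1,0.027,0,0.08,0.4,-0.2,0,-1,0.027,0,0.105,0.4,-0.2,0,-1,0.027,0,0.114,0.4,-0.2,0,-1,0.029,0,0.1155,0.4,-0.2,0,-1,0.034,0,0.1155,0.4,-0.2,0,-1,0.038,0,0.1155,0.4,-0.2,0,-1,0.041,0,0.1155,0.4,-0.2,0,-1,0.044,0,0.1155,0.4,-0.2,0,-1,0.046,0,0.1155,0.4,-0.2,0,-1,0.047,0,0.1155,0.4,-0.2,0])

```text
time: 24.9
ee_pos: [0.5843, 0.2078, 0.0435]
ee_rot: [-3.14, 0.084, 0.001]
wrist_force: [-2.2, 1.8, 1.9]
grip_width: -0.0001
```

>>> move_arm(moves=[-1,0.001,0,0,0,0,0,-1,0.002,0,0,0,0,0,-1,0.003,0,0,0,0,0,-1,0.003,0,0,0,0,0])

```text
time: 25.3
ee_pos: [0.5846, 0.2078, 0.0434]
ee_rot: [3.14, -0.083, -0.007]
wrist_force: [-10.8, 0.6, 8.6]
grip_width: 0.0002
```

>>> move_arm(moves=[-1,0.003,0,0,0,0,0,-1,0.004,0,0,0,0,0,-1,-0.015,0,0,0,0,0,-1,-0.025,0,-0.03,0,0,0,-1,-0.03,0,-0.08,0,0,0,-1,-0.05,0,-0.13,0,0,0,-1,-0.08,0,-0.16,0,0,0,-1,-0.08,0,-0.18,0,0,0,-1,-0.08,0,-0.18,0,0,0])

```text
time: 26.2
ee_pos: [0.5079, 0.2126, 0.2274]
ee_rot: [3.14, -0.083, 0.005]
wrist_force: [0.7, 0.1, 0.4]
grip_width: 0.0006
```

Run:
```python
from h import *
im,p=cap('side','s11.png')
cv2.imwrite('pics/c13.png',cv2.resize(im[215:335,85:270],None,fx=4.3,fy=4.3,interpolation=cv2.INTER_CUBIC)[:,:,::-1])
im,p=cap('wrist','w11.png')
cv2.imwrite('pics/c14.png',cv2.resize(im[60:240,200:480],None,fx=2.8,fy=2.8,interpolation=cv2.INTER_CUBIC)[:,:,::-1])
wp([])
```

```text
t 26.3 pos [0.5068 0.2111 0.2239] yaw -3.12 tilt 0.17 F [-0.5 -0.7 -0.2] w 0.0003
```

View pics/c13.png

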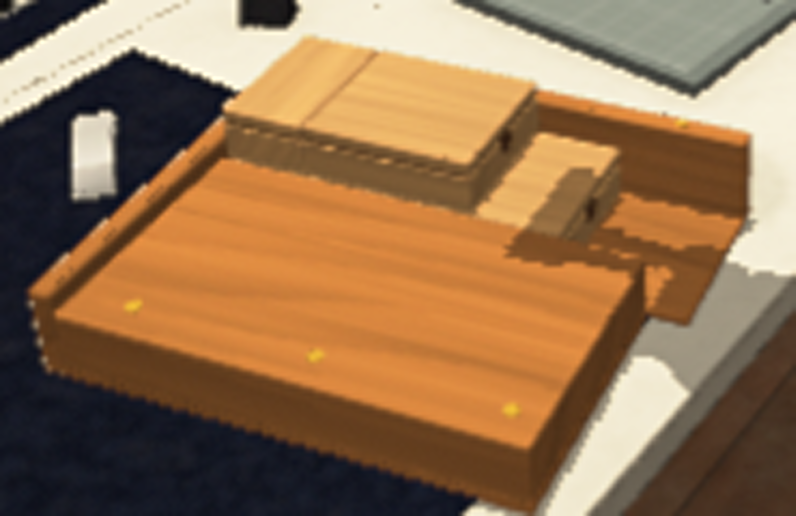

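View pics/c14.png

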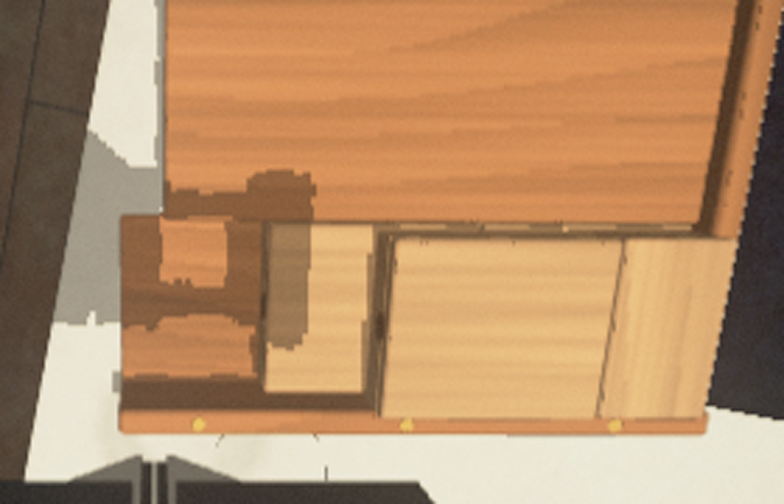

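Run:
```python
from h import *
im,p=load('w11');f=lambda L:np.array(L)/2.8+[200,60]-.3
c,s=np.cos(np.radians(Y)),np.sin(np.radians(Y));R=np.array([[c,-s],[s,c]])
P=plane(p,f([(266,225),(266,390)]),.034)[:,:2];print('b near',((P-O)@R).round(4).tolist())
P=plane(p,f([(394,240),(382,416),(625,240),(600,416),(735,238)]),.062)[:,:2];print('c/half',((P-O)@R).round(4).tolist())
im,p=cap('top','t11.png')
```

```text
b near [[-0.1812, 0.0785], [-0.1786, 0.0056]]
c/half [[-0.1349, 0.0756], [-0.1341, 0.0031], [-0.0445, 0.0755], [-0.0435, 0.0029], [-0.0015, 0.0763]]
```

View pics/t11.png

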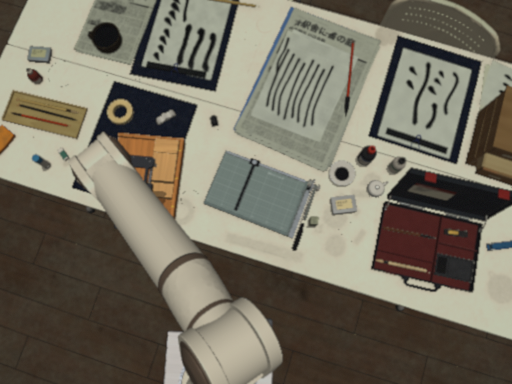

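All positions match (b's near face at -0.180, c from -0.135 to -0.045, half box to 0). The other items are where they were, and the arm is clear.

```bash
python3 -c "
from plant import bot
print(bot.finish_job())"
```

```text
the job is handed in; nothing more can be done
None
```

The ink stone boxes are stacked in two staggered courses, and I handed the job in at about 26 s of the 72 s allowed.

**What I did, in order:**
1. I pushed both lane boxes up to the end stop (17 N when they stopped).
2. I laid the half box flat on top, long side across the lane, and pushed it to the stop (15 N). I set it down about 40 mm short first, because a finger had to fit between it and the stop.
3. I slid the full box along the ledge and then across, without lifting it, until it dropped into the lane. Then I pushed it up tight against the half box (11 N at the last reading, then 1 mm further).

**Last checks:**
- **Positions along the lane:** the rear lane box's near face is at about -0.180 from the stop. The full box runs from -0.135 to -0.044, so it straddles the joint at -0.090. The half box's far face is at about -0.0015. All are within 1–2 mm of the wanted values.
- **Fit:** the side and wrist views show no gaps in the second course and its tops level. The joint in the first course is covered by the full box, so I last saw it closed before laying the second course.
- **Other objects:** the rest of the table looks unchanged in the final top view.

**Disagreements:** the top and wrist cameras differed by 2–4 mm on the fence position. I settled it by touching the half box lightly against the fence (about 7 N) before lowering it.

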